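# Find the loose mould bolt and hold its cap open

## Task

Lock the mould frame down: push the red captive knob fully in, then turn it clockwise until its wing lies parallel to the steel clamp bar. Then tap down firmly on top of each of the three orange bolt caps with the fingertips, one at a time from the robot's left to its right; exactly one bolt is loose and sinks. Lift the hinged cap of that bolt alone by its tab to well past half-way to upright without pulling the bolt back up, and finish while still holding it open so it can be tightened; leave everything else on the bench alone.

Things in the scene. Friction and masses are not known exactly. Their poses are not given: they have to be found in the camera images.
- mould_frame: fixed mould frame: blue base plate 220 (x) x 300 (y) x 12 mm; on its far half a plaster block 70 x 270 mm, then a steel clamp bar 50 mm wide, top 72 mm above the bench. Three bolts with orange caps stand on the bar at x = +40, y = +80, 0, -80 mm; the red knob at x = -80, y = 0. Origin: under the plate's centre; x away from the robot, y to its left, z up; yaw up to 0.3 rad
- knob_grip (a point): centre of the captive knob's red wing (46 mm long, 12 mm thick, 26 mm high; 61 mm above the bench before it is pushed in); x runs along the wing, z up. Under the wing a thin hub and shank, then a boss 32 to 38 mm across with its top 30 mm above the bench
- knob_push (a joint): how far the red knob has been pushed down, m: 0 out, 0.008 fully in (stop). Gives way at about 5 N and stays where it is left
- knob_turn (a joint): turn of the red knob, rad, clockwise from above positive: at 0 the wing points along the frame's x, at 1.57 it lies parallel to the clamp bar (frame's y); stop at 1.6. It starts between 0.4 and 0.8; turns with light friction (0.05 N m) and stays where it is left
- bolt_left (a joint): how far the left bolt, with its cap, has sunk, m: 0 at the start, stop at 0.010. A firm bolt gives less than 2 mm; the loose one gives way at about 5 N of push, sinks 10 mm and stays down (it can be pulled up again with about 8 N). left is the robot's left (+y)
- cap_left (a joint): opening angle of the left bolt's hinged orange cap, rad: 0 shut, 1.57 upright, stop at 1.6. The near side with its tab lifts; a light spring (about 1 N at the tab when shut, 1.5 N at 1 rad) shuts it when let go
- top_left (a point): centre of the flat top of the left bolt's cap (disc 34 mm across, 8 mm thick), on the bolt's axis, 105 mm above the bench at the start: tap here; moves with the cap
- tab_left (a point): grip point on the left cap's tab, a bar 10 mm wide, 12 mm high, sticking out 46 mm toward the robot: half-way up it, 48 mm from the bolt's axis, 15 mm from its free end, 103 mm above the bench at the start; nothing for 40 mm under it; moves with the cap. The hinge pin (along frame y) lies 64 mm beyond this point along frame x and 6 mm below it when shut
- bolt_middle (a joint): how far the middle bolt, with its cap, has sunk, m: 0 at the start, stop at 0.010. A firm bolt gives less than 2 mm; the loose one gives way at about 5 N of push, sinks 10 mm and stays down (it can be pulled up again with about 8 N). left is the robot's left (+y)
- cap_middle (a joint): opening angle of the middle bolt's hinged orange cap, rad: 0 shut, 1.57 upright, stop at 1.6. The near side with its tab lifts; a light spring (about 1 N at the tab when shut, 1.5 N at 1 rad) shuts it when let go
- top_middle (a point): centre of the flat top of the middle bolt's cap (disc 34 mm across, 8 mm thick), on the bolt's axis, 105 mm above the bench at the start: tap here; moves with the cap
- tab_middle (a point): grip point on the middle cap's tab, a bar 10 mm wide, 12 mm high, sticking out 46 mm toward the robot: half-way up it, 48 mm from the bolt's axis, 15 mm from its free end, 103 mm above the bench at the start; nothing for 40 mm under it; moves with the cap. The hinge pin (along frame y) lies 64 mm beyond this point along frame x and 6 mm below it when shut
- bolt_right (a joint): how far the right bolt, with its cap, has sunk, m: 0 at the start, stop at 0.010. A firm bolt gives less than 2 mm; the loose one gives way at about 5 N of push, sinks 10 mm and stays down (it can be pulled up again with about 8 N). left is the robot's left (+y)
- cap_right (a joint): opening angle of the right bolt's hinged orange cap, rad: 0 shut, 1.57 upright, stop at 1.6. The near side with its tab lifts; a light spring (about 1 N at the tab when shut, 1.5 N at 1 rad) shuts it when let go
- top_right (a point): centre of the flat top of the right bolt's cap (disc 34 mm across, 8 mm thick), on the bolt's axis, 105 mm above the bench at the start: tap here; moves with the cap
- tab_right (a point): grip point on the right cap's tab, a bar 10 mm wide, 12 mm high, sticking out 46 mm toward the robot: half-way up it, 48 mm from the bolt's axis, 15 mm from its free end, 103 mm above the bench at the start; nothing for 40 mm under it; moves with the cap. The hinge pin (along frame y) lies 64 mm beyond this point along frame x and 6 mm below it when shut
- washer: loose steel washer 32 mm across, 6 mm thick, lying on the frame's base plate; origin under its centre; a bystander
- pigment_tin: loose bare aluminium tin, 38 mm across, 28 mm high, standing on the frame's base plate; origin under its centre; a bystander
- mixing_tray: loose black plastic tray 130 x 180 x 45 mm high; origin under its centre; a bystander
- spatula: loose spatula lying on the bench near the robot; origin under its middle; a bystander
- plaster_bowl: loose white bowl 140 mm across, 65 mm high; origin under its centre; a bystander
- brush: loose brush lying on the bench beyond the frame; origin under its middle; a bystander
- glue_jar: loose amber jar 60 mm across, 90 mm high; origin under its centre; a bystander

How it is judged:
By the outcome, as a careful person would: the job done as asked, in the order asked, and still so for the second after the job is handed in, while the arm keeps its last pose, push and grip.
It also fails if it takes over 54 s, if anything falls off the work surface, if the arm or the gripper's body presses on something with over 40 N, if the wrist force passes 120 N, or if a joint passes its speed limit or range.

## Robot

A 6-joint arm with a two-finger parallel gripper is mounted at the origin on the work surface. World frame = base frame: x ahead of the robot, y to its left, z up, the work surface at z = 0. Lengths are in m, angles in rad, forces in N, time in s.
With the tool pointing down it reaches from about 0.275 to 1 m from the base axis. Payload 8.4 kg.
Tool frame: the origin (TCP) lies at the centre of the arm's flange, where the gripper is bolted on; the fingertips stand 173 mm ahead of it and the grasp point (between the pads) lies 155 mm ahead of it; y points along the fingers, x is the direction in which the jaws open and shut, and the axes are right-handed (so a half turn about y gives the same grasp; the last joint's range is limited). The gripper opens to 85 mm and grips with 20 to 120 N. Pads are 22 mm wide; open, the fingers measure 114 mm over their backs; the gripper's body (76 mm by 85 mm) begins 54 mm behind the grasp point. The pads swing forward as they close: fully open they stand 13 mm farther back than shut.
Start: joints at [1.313, 0.353, 1.633, -0, 1.155, -0.002], TCP at [0.158, 0.605, 0.405] pointing down, gripper open.
Joint ranges: [-2.63, 2.63], [-0.92, 2.1], [0.06, 2.66], [-1.3, 4.44], [0, 2.69], [-3.02, 3.02]. Speed limits (rad/s): [2.22, 2.22, 2.79, 3.14, 3.14, 3.14].

## Interface

Orientations are given as a unit quaternion [w, x, y, z].
In Python, from cell import robot gives the robot as it stands. Calls block until the motion is done:
- robot.movep(position, orientation): joint-space move of the TCP to a pose.
- robot.line_to(position, orientation=None, feed=0.15, until_force=None): straight line of the TCP; orientation=None keeps the orientation; feed is the mean speed in m/s. With until_force (N) it stops when the force on the tool has changed by that much, and returns True; else False.
- robot.goto_joints(angles): joint-space move.
- robot.open() and robot.close(grip_force=None): open the fingers fully, or close them until they stop; grip_force is the grip in N (None keeps the last).
- robot.dwell(seconds).
- robot.ik(position, orientation): joint angles nearest the present ones, or None.
- robot.read_camera(name): name is "scene" or "top" or "wrist"; returns (picture, depth): 480x640x3 uint8, blue, green, red; 480x640 float32, m along the optical axis (not along the pixel's ray), 0 where there is no reading.
- robot.camera_info(name): a dict with "K" (3x3 intrinsics, pixels), "dist_coeffs" ([k1, k2, p1, p2, k3] as OpenCV has them; the pictures are not rectified), "extrinsics" (4x4, takes a point from camera to world coordinates); the wrist camera has in their place "T_tool_cam" (4x4, takes a point from camera to tool coordinates, whose origin is the TCP and whose axes are the tool frame's). Camera axes: x right, y up, looking along -z (the intrinsics and any distortion apply to the point x, -y, -z); pixel columns grow to the right and rows downward; lengths in m; the calibration is good to about 2 mm. A picture is of the moment at which its call begins: read the wrist's pose just before it. camera_info takes no time and is no camera call.
A pose or a line that the arm cannot do raises robot.PlanningError and nothing moves.
- robot.close_job(): hands the job in, once; it reports no verdict.
Readings, each from a call of its own:
- robot.read_t(): time.
- robot.read_joints(): joint angles.
- robot.read_dq(): joint speeds.
- robot.read_effort(): joint torques, N m.
- robot.read_tcp_pos(): TCP position.
- robot.read_orientation(): TCP orientation.
- robot.read_contact_force(): force on the tool from outside, world axes, zero at the start.
- robot.read_ft_torque(): the same for the moment, N m.
- robot.read_opening(): finger opening in m.
Only numpy, scipy, OpenCV 4.12 (cv2) and the standard library are available. Lean on these libraries where they do the work, as an engineer would, in place of code of your own. Each camera call takes 0.05 s, during which the arm holds its last target. There are 200 camera calls.

## Working session

There is one attempt and no reset: what is moved stays moved. The work goes in short steps, each a Python script; the robot and the scene stay as the last script left them, time stands still between calls to the robot, and variables do not carry over. Pictures are saved under pics/ and viewed, about 8 in all and at most 12, crops included, and the job is handed in when it is done.

```bash
ls; mkdir -p pics; python3 - <<'E'
from cell import robot
import cv2,numpy as np
for n in("scene","top"):
    p,d=robot.read_camera(n); cv2.imwrite(f"pics/{n}0.png",p); np.savez(f"{n}0.npz",p=p,d=d)
    i=robot.camera_info(n); print(n,np.round(i["K"],1).tolist(),i["dist_coeffs"],np.round(i["extrinsics"],3).tolist())
print(robot.camera_info("wrist"),robot.read_orientation(),robot.read_t())
E
```

```text
pics
scene [[505.3, 0.0, 320.2], [0.0, 505.3, 243.5], [0.0, 0.0, 1.0]] [0.01990339 0.         0.         0.         0.        ] [[0.825, -0.399, 0.401, 1.026], [0.565, 0.58, -0.587, -0.687], [0.002, 0.711, 0.704, 0.92], [0.0, 0.0, 0.0, 1.0]]
top [[616.8, 0.0, 324.3], [0.0, 616.8, 237.4], [0.0, 0.0, 1.0]] [-0.12670343  0.          0.          0.          0.        ] [[-0.023, 0.997, -0.068, 0.465], [-1.0, -0.023, 0.005, 0.015], [0.004, 0.068, 0.998, 1.62], [0.0, 0.0, 0.0, 1.0]]
{'K': array([[355.40447969,   0.        , 319.74522354],
       [  0.        , 355.40447969, 238.01646751],
       [  0.        ,   0.        ,   1.        ]]), 'dist_coeffs': array([-0.0556158,  0.       ,  0.       ,  0.       ,  0.       ]), 'T_tool_cam': array([[ 9.99999951e-01,  2.90121884e-04, -1.20159488e-04,
         4.67232289e-04],
       [-2.05091081e-04,  3.13643070e-01, -9.49540932e-01,
         3.13142119e-02],
       [-2.37795414e-04,  9.49540910e-01,  3.13643114e-01,
         8.02426992e-02],
       [ 0.00000000e+00,  0.00000000e+00,  0.00000000e+00,
         1.00000000e+00]])} [-0.55940487  0.55996323  0.43179615 -0.43250371] 0.1
```

View pics/top0.png

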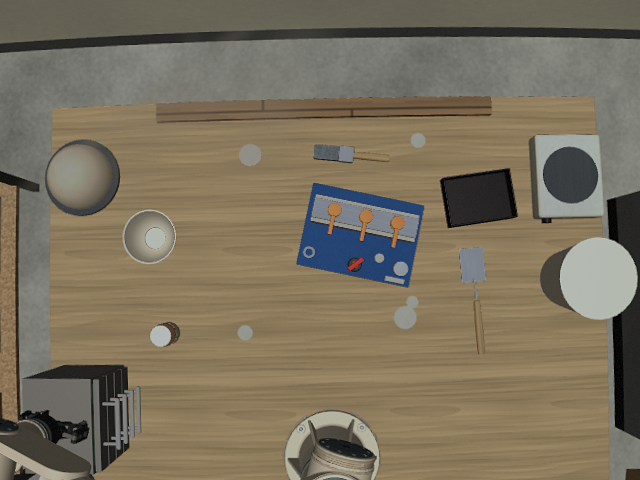

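View pics/scene0.png

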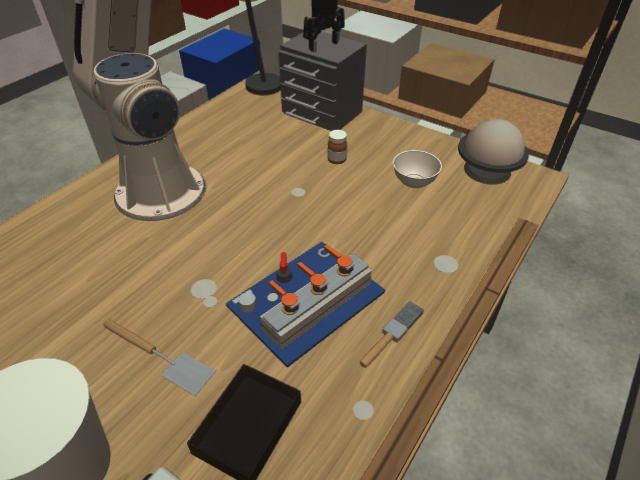

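```bash
cat > h.py <<'E'
import numpy as np, cv2
from scipy.spatial.transform import Rotation as Ro
from cell import robot
def cam(n):
    i=robot.camera_info(n)
    if n!="wrist": return i,i["extrinsics"]
    T=np.eye(4); T[:3,3]=robot.read_tcp_pos(); q=robot.read_orientation()
    T[:3,:3]=Ro.from_quat(np.r_[q[1:],q[0]]).as_matrix()
    return i,T@i["T_tool_cam"]
def onplane(px,i,E,z):
    u=cv2.undistortPoints(np.array(px,float).reshape(-1,1,2),i["K"],np.array(i["dist_coeffs"]))[:,0]
    d=np.c_[u[:,0],-u[:,1],-np.ones(len(u))]@E[:3,:3].T; o=E[:3,3]
    return o+d*((z-o[2])/d[:,2])[:,None]
def proj(P,i,E):
    p=(np.atleast_2d(P)-E[:3,3])@E[:3,:3]
    return cv2.projectPoints(p*[1,-1,-1],np.zeros(3),np.zeros(3),i["K"],np.array(i["dist_coeffs"]))[0][:,0]
def cloud(d,i,E,m):
    v,u=np.nonzero(m&(d>0)); z=d[v,u]
    n=cv2.undistortPoints(np.c_[u,v].astype(float).reshape(-1,1,2),i["K"],np.array(i["dist_coeffs"]))[:,0]
    return (np.c_[n[:,0],-n[:,1],-np.ones(len(n))]*z[:,None])@E[:3,:3].T+E[:3,3]
def quat(psi):   # tool down, jaw axis x along psi
    x=np.array([np.cos(psi),np.sin(psi),0]); y=np.array([0,0,-1.]); 
    return qm(np.c_[x,y,np.cross(x,y)])
def qm(R):
    q=Ro.from_matrix(R).as_quat(); return np.r_[q[3],q[:3]]
def masks(p):
    b,g,r=[p[...,k].astype(int) for k in range(3)]
    red=(r>90)&(g<0.32*r)&(b<0.4*r)
    org=(r>120)&(g>0.34*r)&(g<0.65*r)&(b<0.35*r)
    return red,org
E
python3 - <<'E'
from h import *
print(Ro.from_quat(np.r_[robot.read_orientation()[1:],robot.read_orientation()[0]]).as_matrix().round(3))
for n in("top","scene"):
    z=np.load(n+"0.npz"); p,d=z["p"],z["d"]; i,E=cam(n); red,org=masks(p)
    for nm,m in(("red",red),("org",org)):
        k,l,s,c=cv2.connectedComponentsWithStats(m.astype(np.uint8))
        for j in range(1,k):
            if s[j,4]<25: continue
            C=cloud(d,i,E,l==j)
            if abs(C[:,1].mean())>.35 or C[:,2].mean()>.2: continue
            print(n,nm,s[j,4],c[j].round(1),C.mean(0).round(4),C.min(0).round(3),C.max(0).round(3))
    if n=="top":
        print("plate",onplane([(314,183),(424,205),(408,287),(296,265)],i,E,.012).round(3))
        print("washer,tin,grey",onplane([(308,252),(400,268),(379,258)],i,E,.02).round(3))
z=np.load("top0.npz");cv2.imwrite("pics/topcrop.png",cv2.resize(z["p"][170:300,280:440],None,fx=5,fy=5,interpolation=cv2.INTER_CUBIC)[:600])
E
```

```text
[[ 0.253 -0.    -0.967]
 [ 0.967 -0.001  0.253]
 [-0.001 -1.    -0.   ]]
top red 51 [355.5 263.9] [ 0.5021 -0.0701  0.071 ] [ 0.487 -0.089  0.049] [ 0.517 -0.051  0.079]
plate [[ 0.719  0.03   0.012]
 [ 0.654 -0.258  0.012]
 [ 0.44  -0.209  0.012]
 [ 0.504  0.082  0.012]]
washer,tin,grey [[ 0.537  0.049  0.02 ]
 [ 0.49  -0.189  0.02 ]
 [ 0.517 -0.135  0.02 ]]
scene red 70 [282.9 260.3] [ 0.503  -0.074   0.0726] [ 0.486 -0.093  0.054] [ 0.518 -0.052  0.078]
scene org 185 [340.3 257.4] [ 0.6234 -0.0186  0.1059] [ 0.577 -0.037  0.1  ] [ 0.651 -0.004  0.112]
scene org 202 [313.4 275.4] [ 0.6048 -0.0967  0.1063] [ 0.557 -0.114  0.101] [ 0.634 -0.083  0.113]
scene org 230 [284.9 295. ] [ 0.5872 -0.1747  0.1063] [ 0.538 -0.193  0.1  ] [ 0.616 -0.159  0.113]
```

View pics/topcrop.png

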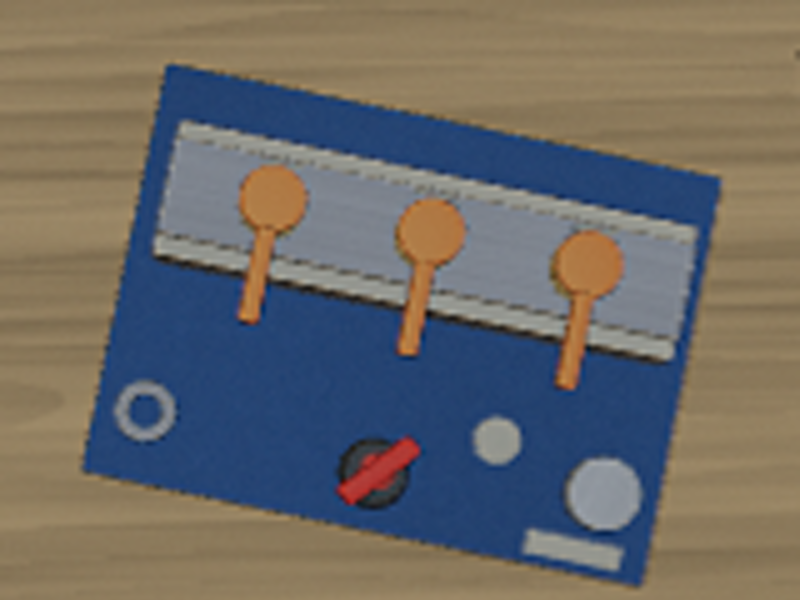

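```bash
cat >> h.py <<'E'
def F(c,yaw,P):
    P=np.array(P,float); R=Ro.from_euler("z",yaw).as_matrix(); return P@R.T+np.r_[c,0]
E
python3 - <<'E'
from h import *
c=np.array([.579,-.089]); y=-.228
robot.movep(F(c,y,[.06,0,.42]),quat(np.pi/2+y)); robot.close()
robot.dwell(.2)
i,E=cam("wrist"); p,d=robot.read_camera("wrist"); np.savez("w1.npz",p=p,d=d,E=E)
print(robot.read_t(),robot.read_tcp_pos(),robot.read_contact_force(),robot.read_joints().round(2))
red,org=masks(p)
for nm,m in(("red",red),("org",org)):
    k,l,s,cc=cv2.connectedComponentsWithStats(m.astype(np.uint8))
    for j in range(1,k):
        if s[j,4]>80: C=cloud(d,i,E,l==j); print(nm,s[j],cc[j].round(1),C.mean(0).round(4),C.min(0).round(3),C.max(0).round(3))
q=p.copy()
for P in ([.04,.08,.105],[.04,0,.105],[.04,-.08,.105],[-.008,.08,.109],[-.008,0,.109],[-.008,-.08,.109],[-.08,0,.074],[-.11,-.15,.012],[-.11,.15,.012],[.11,.15,.012]):
    u=proj(F(c,y,P),i,E)[0]; cv2.drawMarker(q,tuple(int(v) for v in u),(0,255,0),0,9)
cv2.imwrite("pics/w1.png",q)
E
```

```text
4.1167 [ 0.63745083 -0.10257582  0.41999676] [-0.59182371  0.61145259 -0.49455554] [-0.16  0.37  1.57 -0.    1.2  -1.5 ]
red [ 299   20   45   55 1023] [321.5  47.4] [ 0.5034 -0.0695  0.071 ] [ 0.486 -0.09   0.013] [ 0.519 -0.049  0.076]
org [204 120  41  98 662] [220.8 167.5] [ 0.5761 -0.1683  0.1056] [ 0.539 -0.191  0.074] [ 0.616 -0.156  0.11 ]
org [302 120  39  85 279] [320.8 159.1] [ 0.5878 -0.0896  0.1057] [ 0.558 -0.111  0.037] [ 0.626 -0.079  0.111]
org [397 120  35  97 328] [416.2 161.9] [ 0.6066 -0.0171  0.1062] [ 0.575 -0.036  0.098] [ 0.649 -0.002  0.11 ]
```

View pics/w1.png

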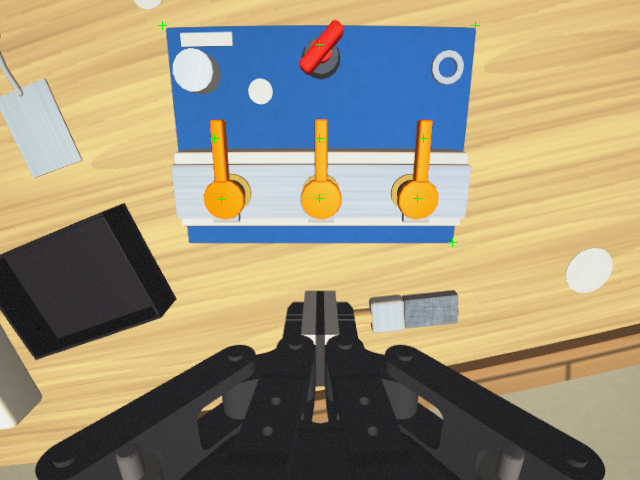

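```bash
python3 - <<'E'
from h import *
from scipy.optimize import least_squares
w=np.load("w1.npz"); iw=robot.camera_info("wrist"); t=np.load("top0.npz"); it,Et=cam("top")
P=np.array([[.04,-.08,.105],[.04,0,.105],[.04,.08,.105],[-.023,-.08,.109],[-.023,0,.109],[-.023,.08,.109],[.11,-.15,.012],[.11,.15,.012],[-.11,.15,.012]])
uw=np.array([(224,199),(321,199),(417.5,199),(217.5,121),(321,120.5),(425,121),(189,242),(453,242),(475,28)])
ut=np.array([(588,265),(431,232),(273,200),(567,386),(408,354),(249,321),(721,178),(168,66),(84,470)])/5+[280,170]-.4
for n,sets in(("w",[(iw,w["E"],uw)]),("t",[(it,Et,ut)]),("both",[(iw,w["E"],uw),(it,Et,ut)])):
    f=lambda v:np.concatenate([((proj(F(v[:2],v[2],P),i,E)-u)*abs(E[2,3]/i["K"][0,0])*1000).ravel() for i,E,u in sets])
    r=least_squares(f,[.579,-.089,-.228]); print(n,r.x.round(4),"rms mm",np.sqrt((r.fun**2).mean()).round(2))
c,y=r.x[:2],r.x[2]
C=cloud(w["d"],iw,w["E"],masks(w["p"])[0]); C=C[(C[:,2]>.0715)&(C[:,2]<.078)]
print(len(C),C[:,2].mean()); xy=C[:,:2].astype(np.float32)
(cx,cy),sz,_=cv2.minAreaRect(xy*1000); e=np.linalg.svd(xy-xy.mean(0))[2][0]; e*=np.sign(e[0])
print("wing",cx,cy,sz,"angle",np.arctan2(e[1],e[0]),"exp",F(c,y,[-.08,0,0]))
print("turn",y-np.arctan2(e[1],e[0]))
E
```

```text
w [ 0.5804 -0.0879 -0.2273] rms mm 1.58
t [ 0.5803 -0.0886 -0.2242] rms mm 0.98
both [ 0.5804 -0.0882 -0.226 ] rms mm 1.34
802 0.07325651736707162
wing 502.4192199707031 -70.04883575439453 (11.434786796569824, 45.06903839111328) angle -0.9608204 exp [ 0.50240894 -0.07026777  0.        ]
turn 0.7348325937062414
```

```bash
cat >> h.py <<'E'
c=np.array([.5804,-.0882]); yaw=-.226
def knob(turn,s,z):  # tcp pose gripping the wing, s along wing
    a=-turn; return F(c,yaw,[-.08+s*np.cos(a),s*np.sin(a),z+.155]),quat(yaw-turn+np.pi/2)
def st(n=""): print(n,"t",round(robot.read_t(),2),np.round(robot.read_tcp_pos(),4),"F",np.round(robot.read_contact_force(),1),"op",round(robot.read_opening(),4))
E
python3 - <<'E'
from h import *
s=-.019; T=.735
robot.movep(*knob(T,s,.14)); robot.open()
robot.line_to(*knob(T,s,.067),feed=.15); st("at")
robot.close(40); st("closed")
p,q=knob(T,s,.053)
print(robot.line_to(p,q,feed=.03,until_force=18)); st("pushed")
i,E=cam("wrist"); im,d=robot.read_camera("wrist"); cv2.imwrite("pics/w2.png",im)
E
```

```text
at t 6.34 [ 0.4918 -0.0547  0.2223] F [-0.4 -0.3  0.1] op 0.0851
closed t 7.01 [ 0.4913 -0.0548  0.2221] F [-3.5 -0.9  4.7] op 0.0112
True
pushed t 7.38 [ 0.4913 -0.0548  0.2136] F [-1.5 -0.   7.4] op 0.0111
```

View pics/w2.png

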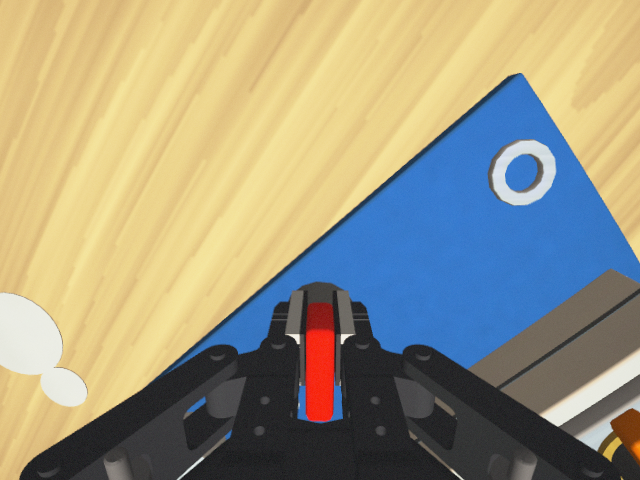

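```bash
python3 - <<'E'
from h import *
s=-.019; z=.0586
for T in np.linspace(.735,1.578,6)[1:]:
    p,q=knob(T,s,z); robot.line_to(p,q,feed=.06)
st("turned"); print(robot.read_ft_torque().round(2))
p,q=knob(1.578,s,.0525); print(robot.line_to(p,q,feed=.03,until_force=15)); st("repush")
robot.open(); st("open")
p,q=knob(1.578,s,.17); robot.line_to(p,q,feed=.2); st("up")
p,q=knob(1.578,-.06,.25); robot.movep(p,q)
i,E=cam("wrist"); im,d=robot.read_camera("wrist"); np.savez("w3.npz",p=im,d=d,E=E); cv2.imwrite("pics/w3.png",im)
C=cloud(d,i,E,masks(im)[0]); zt=C[C[:,2]<.09]; print(len(C)); C=zt
if len(C):
    top=np.percentile(C[:,2],90); C=C[C[:,2]>top-.003]; e=np.linalg.svd(C[:,:2]-C[:,:2].mean(0))[2][0]; e*=np.sign(e[0]) 
    print("ztop",top,C.mean(0),"turn",yaw-np.arctan2(e[1],e[0]))
im,d=robot.read_camera("scene"); cv2.imwrite("pics/s3.png",im)
E
```

```text
turned t 9.01 [ 0.5064 -0.052   0.2136] F [-4.9 -2.8  6.5] op 0.011
[-0.49  0.73 -0.11]
True
repush t 9.22 [ 0.5066 -0.0518  0.2121] F [-3.1 -0.6  9.8] op 0.011
open t 9.93 [ 0.5062 -0.0519  0.2115] F [ 0.7 -0.5 -0.1] op 0.0854
up t 10.64 [ 0.5064 -0.0517  0.3243] F [-0.6  0.6  0. ] op 0.0855
640
ztop 0.0660778529279142 [ 0.50230678 -0.06811579  0.06514958] turn -1.5551542307525625
```

View pics/w3.png

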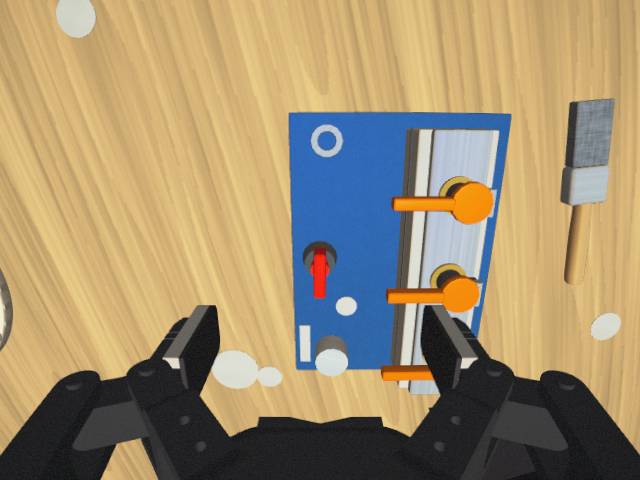

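```bash
python3 - <<'E'
from h import *
q=quat(yaw+np.pi/2); robot.close(40)
for n,y in(("left",.08),("middle",0),("right",-.08)):
    robot.movep(F(c,yaw,[.04,y,.128+.173]),q)
    robot.line_to(F(c,yaw,[.04,y,.112+.173]),q,feed=.1)
    h=robot.line_to(F(c,yaw,[.04,y,.09+.173]),q,feed=.03,until_force=18)
    st(f"{n} {h} tipz {robot.read_tcp_pos()[2]-.173:.4f}")
    robot.line_to(F(c,yaw,[.04,y,.128+.173]),q,feed=.15)
robot.movep(F(c,yaw,[.06,0,.42]),q)
i,E=cam("wrist"); im,d=robot.read_camera("wrist"); np.savez("w4.npz",p=im,d=d,E=E); cv2.imwrite("pics/w4.png",im)
for y in(.08,0,-.08):
    u=proj(F(c,yaw,[.04,y,.105]),i,E)[0].astype(int); m=np.zeros(d.shape,bool); m[u[1]-8:u[1]+9,u[0]-8:u[0]+9]=1
    print(y,np.median(cloud(d,i,E,m)[:,2]).round(4))
st()
E
```

```text
left True tipz 0.1048 t 14.1 [ 0.6377 -0.0192  0.2778] F [-1.3 -0.4  8.8] op 0.0006
middle True tipz 0.1048 t 15.56 [ 0.6198 -0.097   0.2778] F [-3.   0.2 10.2] op -0.0003
right True tipz 0.0953 t 17.19 [ 0.6019 -0.1751  0.2683] F [-3.1  1.2  9.4] op -0.0001
0.08 0.104
0 0.104
-0.08 0.0945
 t 18.25 [ 0.6382 -0.1018  0.4181] F [-0.1 -0.5  0.4] op -0.0001
```

View pics/w4.png

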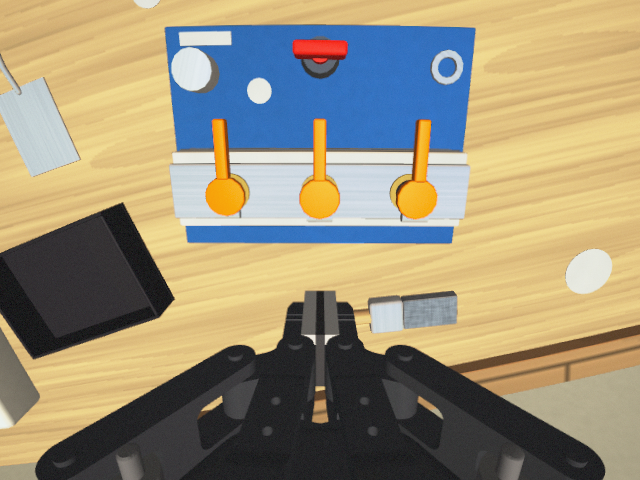

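```bash
cat >> h.py <<'E'
def capg(th,a=.6,g=(-.011,.093),h=(.056,.087),back=.003,dz=0,y=-.08,dx=0):
    r=np.subtract(g,h); co,si=np.cos(th),np.sin(th)
    p=np.array([h[0]+r[0]*co+r[1]*si+dx,h[1]-r[0]*si+r[1]*co+dz]); b=a-th
    ap=np.array([np.sin(b),-np.cos(b)]); p=p-(.155+back)*ap
    R=np.c_[[0,1,0],[np.sin(b),0,-np.cos(b)],[-np.cos(b),0,-np.sin(b)]]
    return F(c,yaw,[p[0],y,p[1]]),qm(Ro.from_euler("z",yaw).as_matrix()@R)
E
python3 - <<'E'
from h import *
for th in np.arange(0,1.3,.3):
    j=robot.ik(*capg(th)); print(round(th,1),None if j is None else j.round(2))
p,q=capg(0,back=.06); robot.movep(p,q); robot.open()
p,q=capg(0); robot.line_to(p,q,feed=.1); st("at")
i,E=cam("wrist"); im,d=robot.read_camera("wrist"); cv2.imwrite("pics/w5.png",im)
E
```

```text
0.0 [-0.32  0.37  2.27  2.62  0.11  2.01]
0.3 [-0.3   0.35  2.05  0.05  0.45 -1.69]
0.6 [-0.29  0.43  1.81 -0.    0.9  -1.63]
0.9 [-0.28  0.59  1.54 -0.02  1.31 -1.62]
1.2 [-0.27  0.77  1.28 -0.03  1.69 -1.61]Traceback (most recent call last):
  File "<stdin>", line 5, in <module>
cell.PlanningError: the arm cannot follow that straight line within its joint ranges
```

```bash
python3 - <<'E'
from h import *
st(); print(robot.read_joints().round(2))
for th in np.arange(0,1.3,.3):
    j=robot.ik(*capg(th,a=.3)); print(round(th,1),None if j is None else j.round(2))
p,q=capg(0,a=.3,back=.1); robot.movep(p,q); print(robot.read_joints().round(2))
p,q=capg(0,a=.3); robot.line_to(p,q,feed=.12); st("at")
i,E=cam("wrist"); im,d=robot.read_camera("wrist"); cv2.imwrite("pics/w5.png",im)
E
```

```text
t 20.37 [ 0.4334 -0.1365  0.2705] F [0.7 0.3 0.1] op 0.0854
[-0.33  0.22  2.31  1.34  0.06 -3.  ]
0.0 [-0.3   0.37  2.07  0.06  0.4  -1.7 ]
0.3 [-0.29  0.44  1.84 -0.    0.86 -1.64]
0.6 [-0.28  0.58  1.59 -0.02  1.27 -1.62]
0.9 [-0.27  0.75  1.33 -0.03  1.65 -1.61]
1.2 [-0.27  0.95  1.08 -0.04  2.01 -1.61]
[-0.31  0.18  2.07  0.05  0.6  -1.69]
at t 22.52 [ 0.5063 -0.1533  0.2444] F [-0.1 -0.   0.2] op 0.0854
```

View pics/w5.png

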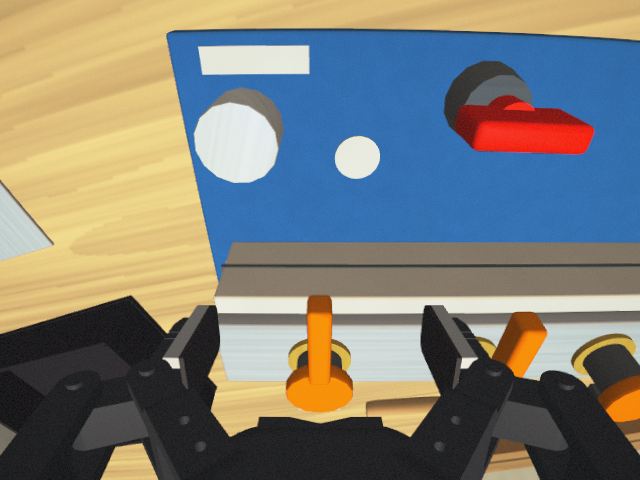

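```bash
python3 - <<'E'
from h import *
robot.close(30); st("closed")
dz=0;
for th in np.arange(.1,.55,.1):
    p,q=capg(th,a=.3,dz=dz); robot.line_to(p,q,feed=.06)
    f=robot.read_contact_force(); st(f"{th:.1f} dz {dz:.4f}")
    if f[2]<-3.5: dz-=.0007
    if f[2]<-7: break
print(robot.read_ft_torque().round(2))
im,d=robot.read_camera("wrist"); cv2.imwrite("pics/w6.png",im)
E
```

```text
closed t 23.24 [ 0.5062 -0.1533  0.244 ] F [-1.2 -2.1  2.4] op 0.0091
0.1 dz 0.0000 t 23.72 [ 0.5219 -0.1569  0.2542] F [-1.2 -1.9  0.4] op 0.0093
0.2 dz 0.0000 t 24.19 [ 0.5386 -0.1607  0.263 ] F [-1.5 -2.4 -0.3] op 0.009
0.3 dz 0.0000 t 24.67 [ 0.5561 -0.1647  0.2702] F [-0.8 -2.7 -0.2] op 0.0089
0.4 dz 0.0000 t 25.14 [ 0.5742 -0.1689  0.2755] F [ 0.3 -3.1 -0. ] op 0.0091
0.5 dz 0.0000 t 25.62 [ 0.5928 -0.1732  0.279 ] F [ 0.1 -2.8 -0.5] op 0.0092
[-0.56 -0.06  0.04]
```

View pics/w6.png

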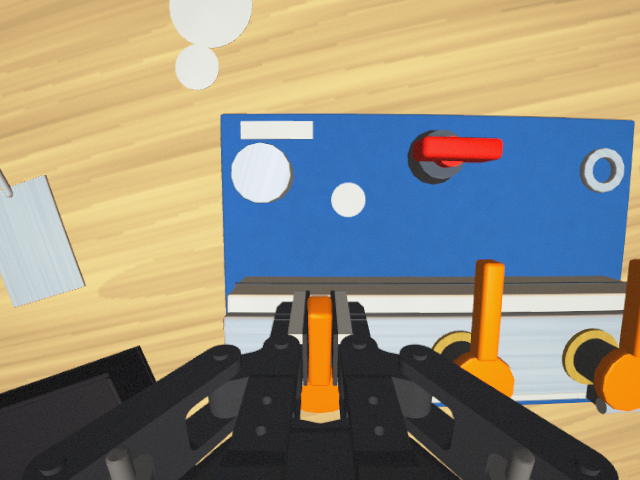

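Forces are tiny and the tab is held; continue to about 1.2 rad.

```bash
python3 - <<'E'
from h import *
dz=0
for th in np.arange(.6,1.25,.1):
    p,q=capg(th,a=.3,dz=dz); robot.line_to(p,q,feed=.06)
    f=robot.read_contact_force(); st(f"{th:.1f} dz {dz:.4f}")
    if f[2]<-3.5: dz-=.0007
    if f[2]<-7: break
for n in("wrist","scene"):
    i,E=cam(n); im,d=robot.read_camera(n); np.savez(n+"7.npz",p=im,d=d,E=E)
    if n=="scene":
        u=proj(F(c,yaw,[.04,-.08,.1]),i,E)[0].astype(int); cr=im[u[1]-70:u[1]+50,u[0]-70:u[0]+90]
        cv2.imwrite("pics/s7.png",cv2.resize(cr,None,fx=5,fy=5,interpolation=cv2.INTER_CUBIC))
        C=cloud(d,i,E,masks(im)[1]); Q=(C-np.r_[c,0])@Ro.from_euler("z",yaw).as_matrix()
        Q=Q[(abs(Q[:,1]+.08)<.03)&(Q[:,2]<.25)]; print(len(Q),Q.min(0),Q.max(0)); print(Q[::8].round(3).tolist())
E
```

```text
0.6 dz 0.0000 t 26.14 [ 0.6117 -0.1775  0.2805] F [-0.5 -3.2 -2. ] op 0.0095
0.7 dz 0.0000 t 26.62 [ 0.6305 -0.1818  0.2801] F [ 0.7 -3.1 -3.1] op 0.0086
0.8 dz 0.0000 t 27.09 [ 0.6493 -0.1861  0.2779] F [-1.8 -2.8 -3. ] op 0.0092
0.9 dz 0.0000 t 27.57 [ 0.6677 -0.1904  0.2738] F [-2.1 -2.8 -1.2] op 0.0093
1.0 dz 0.0000 t 28.04 [ 0.6856 -0.1945  0.2677] F [-3.4 -2.8 -0.9] op 0.0094
1.1 dz 0.0000 t 28.52 [ 0.7029 -0.1985  0.2596] F [-3.4 -3.4 -2.2] op 0.0095
1.2 dz 0.0000 t 28.99 [ 0.7193 -0.2022  0.2499] F [-3.7 -2.7 -1.3] op 0.0092
103 [ 0.0280397  -0.0978706   0.08912944] [ 0.06177404 -0.06949506  0.16565473]
[[0.028, -0.081, 0.162], [0.03, -0.085, 0.161], [0.055, -0.08, 0.113], [0.059, -0.069, 0.105], [0.058, -0.072, 0.103], [0.057, -0.076, 0.102], [0.056, -0.081, 0.103], [0.057, -0.087, 0.105], [0.054, -0.092, 0.103], [0.06, -0.076, 0.095], [0.06, -0.082, 0.097], [0.059, -0.087, 0.097], [0.061, -0.088, 0.096]]
```

View pics/s7.png

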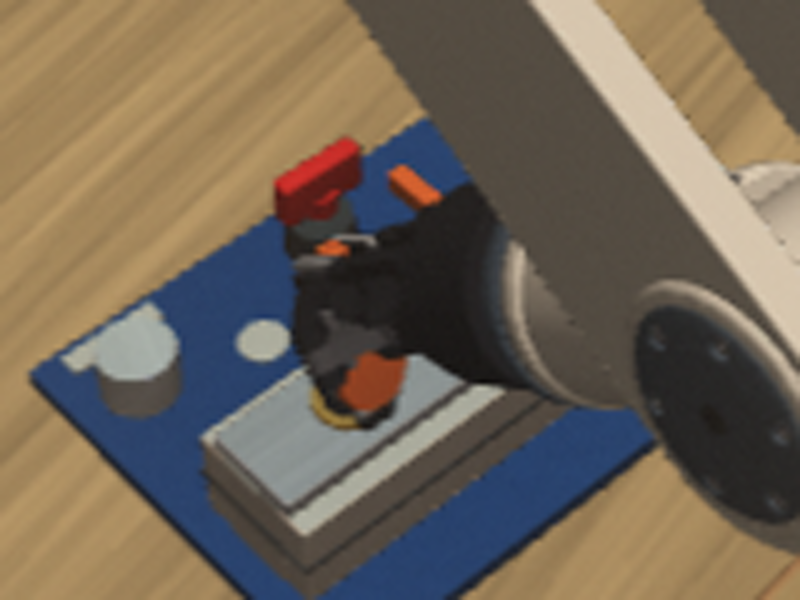

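```bash
python3 - <<'E'
from h import *
st("before"); robot.close_job()
E
```

```text
before t 29.09 [ 0.7192 -0.2022  0.25  ] F [-3.5 -2.2 -3.7] op 0.0092
the job is handed in; nothing more can be done
```

The job is handed in at 29.1 s of the 54 s allowed, with the gripper still holding the right bolt's cap open.

- **Knob:** I gripped the wing off-centre, pushed it in and turned it clockwise. Afterwards the wing top measured 66 mm above the bench, against 74 mm before, so it is fully in. The turn measured 1.586 rad, against 1.57 for parallel.
- **Bolts:** I tapped left, middle, then right with closed fingertips, stopping each at a force change of 18 N. The left and middle bolts held, with their tops at about 105 mm. The right one sank to about 95 mm, so it is the loose bolt.
- **Cap:** I gripped the right cap's tab and followed the hinge arc to about 1.2 rad. Tool forces along the way stayed at or below about 4 N per axis, under the 8 N that would pull the bolt up. The last depth picture puts the cap's lower rim at 89 mm, which matches the bolt still being down.

One straight-line approach to the tab at a steeper tilt was refused by the planner. I used a shallower tilt instead, and nothing was touched. The pictures showed the knob and bolts as expected and no bystanders moved. In the last one the arm hides much of the frame, including the left and middle caps. No final check failed or disagreed.

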